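# Preheater down, then offer up the cast lever level over its posts

## Task

Turn the bench preheater's temperature knob fully anticlockwise to its end stop; only then pick up the lopsided cast lever by gripping its arm at the balance point, and hold it still and level over the preheater's plate, its hub straight above the thick post and its eye straight above the thin post, with the lever's underside about 6 cm above the tops of the posts. Finish while still holding it there: do not set it down or let go, and leave the other things on the bench where they are.

Things in the scene. Friction and masses are not known exactly. Their poses are not given: they have to be found in the camera images.
- knob (a joint): The preheater's temperature knob (turns about the vertical), in rad: 0 = fully anticlockwise seen from above, its end stop (minimum); grows clockwise to 4.7. It stays where it is left and turns against a slight friction (about 0.03 N m).
- knob_grip (a point): On the knob's axis at gripping height, 107 mm above the bench. The knob: a black disc, 44 mm diameter, with an upright bar grip 42 mm long, 14 mm thick, from 84 to 114 mm above the bench, a white mark on one half. The point's x axis lies along the bar and turns with the knob; at value 0 the bar lies along the preheater's x, mark towards its -x (front).
- preheater: A grey bench preheater fixed to the bench, 200 mm (its x) by 250 mm (its y) by 70 mm tall; origin at the centre of its underside. Its front strip (-x side, towards the robot) carries the knob, on its axis 62 mm in front of the origin; the steel plate behind it (top 74 mm above the bench) carries two upright locating posts, each rising 30 mm above the plate.
- post_big (a point): Centre of the top of the thick locating post (15 mm diameter), 104 mm above the bench, at 35 mm x, -90 mm y in the preheater's frame. The hub's bore belongs on it. The point's axes are the preheater's, z up.
- post_small (a point): Centre of the top of the thin locating post (8 mm diameter), 104 mm above the bench, at 35 mm x, +90 mm y in the preheater's frame: 180 mm from the thick post. The eye's bore belongs on it.
- lever_balance (a point): Balance point of the cast metal lever (0.5 to 0.7 kg, 217 mm long, lying flat on the bench): on its straight arm, 52 mm from the hub's axis (not the middle), at half the arm's height, 19 mm above the lever's underside. The arm is 14 mm thick and spans 8 to 30 mm above the underside. The point's x axis points along the arm from hub to eye, z up.
- lever_hub (a point): On the axis of the lever's hub, its big round end (48 mm diameter, 42 mm tall, 18 mm bore), 19 mm above the lever's underside.
- lever_eye (a point): On the axis of the lever's eye, its small round end (25 mm diameter, 30 mm tall, 10 mm bore), 180 mm from the hub's axis, 19 mm above the lever's underside.
- spool: Bystander: a solder reel standing on end, 46 mm diameter, 42 mm tall, between the lever and the preheater; origin at the centre of its underside.
- tub: Bystander: a small lidded tub, 44 mm diameter, 45 mm tall, between the lever and the preheater; origin at the centre of its underside.
- screwdriver: Bystander: a screwdriver lying flat, 170 mm long, 26 mm thick, near the robot; origin under its middle, its x axis points to the tip.
- wrench: Bystander: a flat steel wrench, 160 mm long, 38 mm wide, 8 mm thick; origin under its middle.
- tape: Bystander: a roll of tape lying flat, 100 mm outer diameter, 22 mm tall; origin at the centre of its underside.
- mug: Bystander: a mug, 80 mm diameter, 90 mm tall, handle at its +y; origin at the centre of its underside.
- tray: Bystander: an open parts tray, 80 x 150 x 35 mm, towards the far edge of the bench; origin at the centre of its underside.
- board: Bystander: a circuit board, 70 x 100 mm, 18 mm tall with its parts, towards the far edge; origin at the centre of its underside.
There are look-alikes about, which are no part of the job. What is shaped like the part that bears lever_balance but orange is not meant.

How it is judged:
On the way, in this order (a step that is already met when the one before it is completed fails the run):
1. the knob is fully anticlockwise, at its end stop (value of joint knob below 0.1 rad), for 0.2 s.
2. the lever is lifted clear of the bench by its balance point, level (height (world z) of lever_balance above 0.08 m and angle between lever_balance's own z axis and vertical below 0.15 rad and contact force between lever and the fingers above 1 N and horizontal distance between the grasp point and lever_balance below 0.022 m), for 0.2 s.
At the end, for the whole second after the job is handed in: Knob within 0.1 rad of its anticlockwise stop; lever in the fingers, gripped within 22 mm of its balance point, still, level within 5 degrees, hub and eye axes within 15 mm of the thick and thin post axes, underside 26 to 106 mm above the post tops (value of joint knob below 0.1 rad and angle between lever_balance's own z axis and vertical below 0.09 rad and linear speed of lever below 0.03 m/s and horizontal distance between lever_hub and post_big below 0.015 m and horizontal distance between lever_eye and post_small below 0.015 m and z of lever_balance in the frame of post_big between 0.045 and 0.125 m and contact force between lever and the fingers above 1 N and horizontal distance between the grasp point and lever_balance below 0.022 m); the arm keeps its last pose, push and grip.
It fails at once if one of the bystanders is moved more than 30 mm (distance of any of spool, tub, screwdriver, wrench, tape, mug, tray, board from where it was at the start of the episode above 0.03 m).
It also fails if it takes over 70 s, if anything falls off the work surface, if the arm or the gripper's body presses on something with over 40 N, if the wrist force passes 120 N, or if a joint passes its speed limit or range.

## Robot

A 7-joint arm with a two-finger parallel gripper is mounted at the origin on the work surface. World frame = base frame: x ahead of the robot, y to its left, z up, the work surface at z = 0. Lengths are in m, angles in rad, forces in N, time in s.
With the tool pointing down it reaches from about 0.35 to 0.9 m from the base axis. Payload 8.1 kg.
Tool frame: the origin (TCP) lies between the finger pads; the fingertips stand 11 mm ahead of it and the grasp point (between the pads) lies 8 mm behind it; z points along the fingers, y is the line along which they close (so a half turn about z gives the same grasp; the last joint's range is limited). The gripper opens to 92 mm and grips with 3 to 60 N. Pads are 19 mm wide; open, the fingers measure 130 mm over their backs; the gripper's body (75 mm by 190 mm) begins 47 mm behind the grasp point.
Start: joints at [-1.304, 0.434, 0.025, 1.573, -0.012, 1.134, -0.075], TCP at [0.226, 0.583, 0.238] pointing down, gripper open.
Joint ranges: [-2.62, 2.62], [-0.44, 2.09], [-1.27, 1.32], [0.08, 2.57], [-1.32, 4.46], [0.12, 2], [-2.74, 2.74]. Speed limits (rad/s): [2.22, 2.22, 3.01, 3.01, 3.14, 3.14, 3.14].

## Interface

Orientations are given as a rotation vector (axis times angle).
In Python, from cell import observe, get_image, camera_params, sign_off gives the robot as it stands.
- The arm moves only by the shell command python3 -m pendant 'ROWS' [FORCE]. ROWS is JSON, one flat list of numbers, 7 for each row, row after row: the shift along the tool's x, y, z in m, then the turn, a rotation vector about the tool's x, y, z in rad, then the finger opening in m, from 0 to 0.0918. In form: [dx, dy, dz, rx, ry, rz, jaw, dx, dy, dz, rx, ry, rz, jaw, ...]. A call has 1 to 10 rows; each row shifts and turns the commanded pose from where the row before left it, along the tool's axes as they then stand; what a row does not reach is not made up. A row lasts 1/8 s, in which the tool goes at most 62.5 mm and 10.7 degrees, less where a joint would pass 70% of its speed; a pose out of reach is approached as far as the arm can. A call is refused whole if a number of a shift passes 0.0625 or a number of a turn 0.188, either way. A call with a gripper value outside its range is refused whole. The fingers move at their own pace and stop on an object; FORCE is the grip in N (left out, the last holds). Time passes only in rows, so rows that do not move let the fingers close. It gives the time, the measured TCP pose, the force, the opening and the grip force at its end, in the units of the state.
- observe(): the state, without advancing time (a new reading comes with each control period).
- get_image(name): name is "scene" or "side" or "wrist"; returns the picture (400x640x3 uint8, red, green, blue); there is no depth.
- camera_params(name): a dict with "intrinsics" (3x3 intrinsics, pixels), "eye" and "rotation" of the camera in the world; the wrist camera has in their place "T_tool_cam" (4x4, takes a point from camera to tool coordinates, whose origin is the TCP and whose axes are the flange's). Camera axes: x right, y down, z forward; pixel columns grow to the right and rows downward; lengths in m; the calibration is good to about 2 mm. A picture is of the moment at which its call begins: read the wrist's pose just before it. camera_params takes no time and is no camera call.
- sign_off(): hands the job in; it is judged then, once.
The state is a dict: "clock": time; "joints": joint angles; "dq": joint speeds; "joint_efforts": joint torques, N m; "position": TCP position; "ee_rot": TCP orientation; "force": force on the tool from outside, world axes, zero at the start; "ft_torque": the same for the moment, N m; "width": opening from 0.0 (shut) to 1.0 (fully open); "gripper_force": force on a finger pad.
Only numpy, scipy, OpenCV 4.12 (cv2) and the standard library are available. Lean on these libraries where they do the work, as an engineer would, in place of code of your own. Each camera call takes 0.05 s, during which the arm holds its last target. There are 200 camera calls.

## Working session

There is one attempt and no reset: what is moved stays moved. The work goes in short steps, Python scripts to look and compute and a shell command to move; the robot and the scene stay as the last step left them, time stands still between calls to the robot, and variables do not carry over. Pictures are saved under pics/ and viewed, at most 10 in all, crops included, and the job is handed in when it is done.

```bash
mkdir -p pics; ls; python3 - <<'E'
from cell import *
import cv2
s=observe();print(s)
for n in ["scene","side"]:
    cv2.imwrite(f"pics/{n}0.png",get_image(n)[:,:,::-1]);print(camera_params(n))
print(camera_params("wrist"))
E
```

```text
pics
{'clock': 0.0, 'joints': array([-1.3036028 ,  0.43522868,  0.02496816,  1.57408008, -0.01157005,
        1.13398314, -0.0750974 ]), 'dq': array([ 0.0020348 , -0.00100593,  0.00128977, -0.00103231,  0.00148862,
        0.00183481, -0.00024943]), 'joint_efforts': array([-2.32982835e-03, -6.67852306e+01,  9.83619355e-01, -3.14472306e+01,
       -6.07019663e-02,  4.29723586e-02,  1.41685241e-04]), 'position': array([0.22577313, 0.58228077, 0.23694795]), 'ee_rot': array([-5.77621113e-01, -3.08791111e+00,  2.43500431e-03]), 'force': array([-0.78753261,  0.1708866 , -0.45804426]), 'ft_torque': array([-0.00491088, -0.00148248,  0.0118208 ]), 'gripper_force': 0.0, 'width': 0.9999213662834725}
{'intrinsics': array([[440.25721978,   0.        , 316.37677526],
       [  0.        , 440.25721978, 195.28555993],
       [  0.        ,   0.        ,   1.        ]]), 'eye': array([ 1.27811401, -0.19727296,  1.08258884]), 'rotation': array([-1.9972129 , -1.5885028 ,  0.55631623])}
{'intrinsics': array([[417.78901698,   0.        , 313.80824905],
       [  0.        , 417.78901698, 199.60341161],
       [  0.        ,   0.        ,   1.        ]]), 'eye': array([ 0.44665102, -0.94328468,  0.99928941]), 'rotation': array([-2.33377164,  0.03918651, -0.0220983 ])}
{'intrinsics': array([[320.10289036,   0.        , 316.74077233],
       [  0.        , 320.10289036, 198.5214109 ],
       [  0.        ,   0.        ,   1.        ]]), 'T_tool_cam': array([[-1.26211193e-05, -9.59952034e-01, -2.80164401e-01,
         7.50807233e-02],
       [ 9.99999930e-01, -1.17122584e-04,  3.56258483e-04,
         1.25571346e-03],
       [-3.74804634e-04, -2.80164377e-01,  9.59951968e-01,
        -1.47068690e-01],
       [ 0.00000000e+00,  0.00000000e+00,  0.00000000e+00,
         1.00000000e+00]])}
```

View pics/scene0.png

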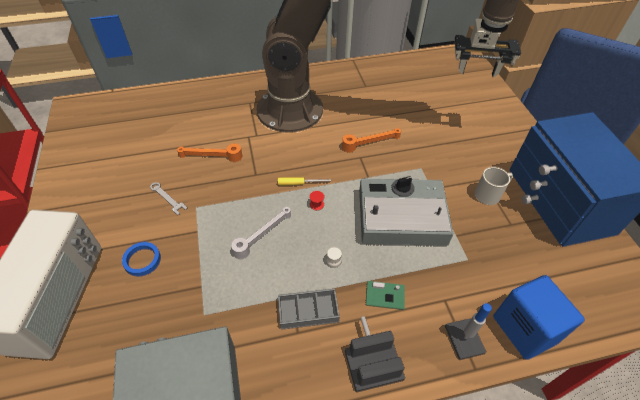

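View pics/side0.png

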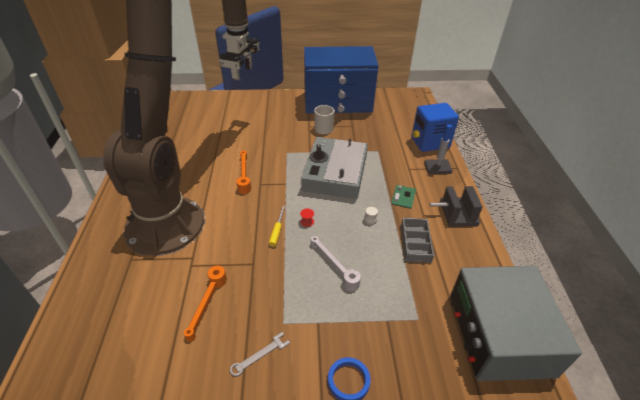

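Scene: lever hub at about (240,245), eye (287,211), thick post (376,209), thin post (439,210), knob (403,185). Side: hub (352,280), eye (314,240), knob (319,150), posts (342,173) and (349,143).

```bash
cat > h.py <<'E'
import numpy as np, cv2
from scipy.spatial.transform import Rotation as R
from cell import *
def cam(n,s=None):
    p=camera_params(n)
    if n!="wrist": return p["intrinsics"],R.from_rotvec(p["rotation"]).as_matrix(),p["eye"]
    T=p["T_tool_cam"];A=R.from_rotvec(s["ee_rot"]).as_matrix()
    return p["intrinsics"],A@T[:3,:3],s["position"]+A@T[:3,3]
def onz(c,u,v,z):
    K,Rm,e=c;d=Rm@np.linalg.inv(K)@[u,v,1];return e+d*(z-e[2])/d[2]
def proj(c,P):
    K,Rm,e=c;q=K@(Rm.T@(np.array(P)-e));return q[:2]/q[2]
E
python3 - <<'E'
from h import *
pts={"hub":((240,243),(352,279),.042),"eye":((287,210),(314,240),.03),"big":((376,208),(342,172),.104),"small":((439,209),(349,142),.104),"knob":((404,181),(319,148),.114)}
for k,(a,b,z) in pts.items(): print(k,onz(cam("scene"),*a,z).round(4),onz(cam("side"),*b,z).round(4))
for n,(x,y,w,h) in {"scene":(340,165,120,90),"side":(290,120,100,75)}.items():
    c=cv2.imread(f"pics/{n}0.png")[y:y+h,x:x+w]; cv2.imwrite(f"pics/{n}c.png",cv2.resize(c,(400,300),interpolation=cv2.INTER_CUBIC))
cv2.imwrite("pics/both.png",np.hstack([cv2.imread("pics/scenec.png"),cv2.imread("pics/sidec.png")]))
E
```

```text
hub [ 0.5806 -0.2498  0.042 ] [ 0.58   -0.2642  0.042 ]
eye [ 0.4877 -0.0995  0.03  ] [ 0.4804 -0.1088  0.03  ]
big [0.5919 0.1371 0.104 ] [0.5817 0.122  0.104 ]
small [0.6345 0.3074 0.104 ] [0.6212 0.2898 0.104 ]
knob [0.5231 0.2435 0.114 ] [0.5102 0.2436 0.114 ]
```

View pics/both.png

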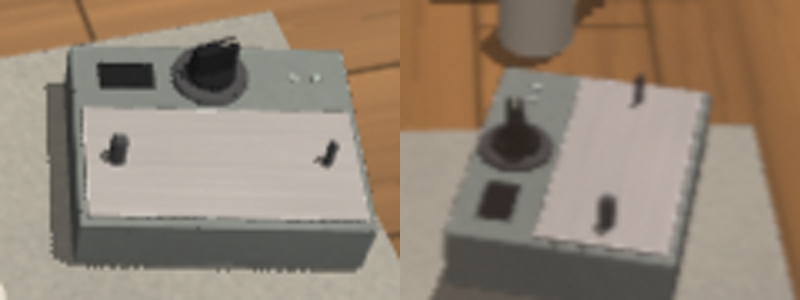

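```bash
python3 -m pendant '[-0.039,-0.021,-0.003,0,0,0,0.0918,-0.039,-0.021,-0.003,0,0,0,0.0918,-0.039,-0.021,-0.003,0,0,0,0.0918,-0.039,-0.021,-0.003,0,0,0,0.0918,-0.039,-0.021,-0.003,0,0,0,0.0918,-0.039,-0.021,-0.003,0,0,0,0.0918,-0.039,-0.021,-0.003,0,0,0,0.0918,-0.039,-0.021,-0.003,0,0,0,0.0918,-0.039,-0.021,-0.003,0,0,0,0.0918,-0.039,-0.021,-0.003,0,0,0,0.0918]'
python3 -m pendant '[0,0,0,0,0,0,0.0918,0,0,0,0,0,0,0.0918]'
python3 - <<'E'
from h import *
s=observe();im=get_image("wrist");np.save("w1.npy",im);import pickle;pickle.dump(s,open("s1.pkl","wb"))
print(s["position"],R.from_rotvec(s["ee_rot"]).as_matrix().round(3))
cv2.imwrite("pics/w1.png",im[:,:,::-1])
E
```

```text
clock: 1.35
position: [0.5142, 0.2447, 0.2676]
ee_rot: [-0.577, -3.088, 0.0]
force: [0.3, 0.3, 0.1]
width: 1.0
gripper_force: 0.0
clock: 1.6
position: [0.5131, 0.2464, 0.2674]
ee_rot: [-0.577, -3.087, 0.0]
force: [-0.5, 0.6, -0.1]
width: 0.999
gripper_force: 0.0
[0.5130833  0.24636358 0.26736783] [[-0.932  0.361 -0.001]
 [ 0.361  0.932  0.   ]
 [ 0.001 -0.    -1.   ]]
```

View pics/w1.png

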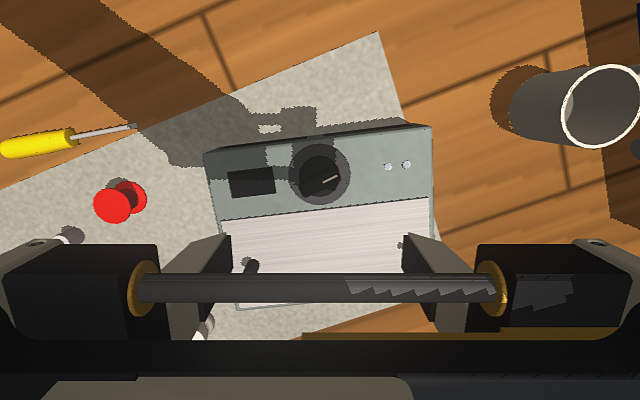

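Wrist view: knob disc at about (320,174), white mark on the bar near (332,180), and the thick post near (250,264). I'll zoom on the knob.

```bash
python3 - <<'E'
from h import *
im=np.load("w1.npy")[:,:,::-1]
a=cv2.resize(np.clip(im[135:215,280:360].astype(float)*2.5,0,255).astype('uint8'),(400,400),interpolation=cv2.INTER_CUBIC)
b=cv2.resize(np.clip(im[220:300,220:300].astype(float)*1.5,0,255).astype('uint8'),(400,400),interpolation=cv2.INTER_CUBIC)
cv2.imwrite("pics/w1c.png",np.hstack([a,b]))
E
```

```text
(no output)
```

View pics/w1c.png

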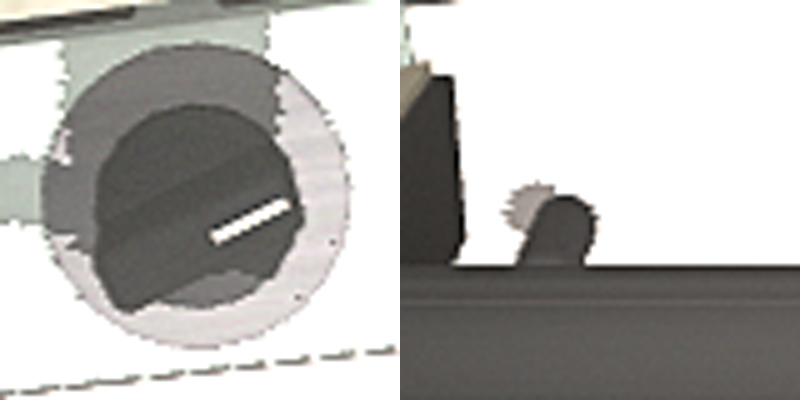

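```bash
python3 - <<'E'
from h import *
import pickle
s=pickle.load(open("s1.pkl","rb"));c=cam("wrist",s)
f=lambda u,v,z:onz(c,u,v,z)[:2]
print("bar",f(320.6,183.6,.114),"ring",f(319.2,174,.07))
m=f(337.6,175.8,.114)-f(322.6,182.6,.114);print("mark dir",m,np.degrees(np.arctan2(m[1],m[0])))
for a,b,z in (((222,219),(432,197),.074),((204,153),(432,126),.07)):
    d=f(*b,z)-f(*a,z);print("edge y-dir",d,"yaw",np.degrees(np.arctan2(-d[0],d[1])))
print("big",f(254,260.5,.104))
# triangulated posts from scene+side
def tri(us):
    A=np.zeros((3,3));b=np.zeros(3)
    for n,u,v in us:
        K,Rm,e=cam(n);d=Rm@np.linalg.inv(K)@[u,v,1];d/=np.linalg.norm(d);P=np.eye(3)-np.outer(d,d);A+=P;b+=P@e
    return np.linalg.solve(A,b)
print("posts",tri([("scene",376,206.4),("side",341.7,169.5)]),tri([("scene",440,208.5),("side",349.7,139.5)]))
T=R.from_rotvec(s["ee_rot"]).as_matrix(); print("tool y deg",np.degrees(np.arctan2(T[1,1],T[0,1])), "j7",s["joints"])
E
```

```text
bar [0.51255233 0.25199053] ring [0.51198635 0.25111611]
mark dir [-0.00105332  0.01578218] 93.81832529943202
edge y-dir [0.06067201 0.22793755] yaw -14.905286993074649
edge y-dir [0.06119516 0.23640695] yaw -14.512758187870423
big [0.56804185 0.15445727]
posts [0.58265059 0.14078049 0.09891111] [0.62725322 0.31583899 0.09555604]
tool y deg 68.81176936915324 j7 [-0.67665735  0.31936016  0.18063148  1.68026924 -0.06248371  1.14831008
  0.72170651]
```

```bash
python3 -m pendant '[0.0025,0.005,0,0,0,0,0.07,0,0,0.01,0,0,0.162,0.07,0,0,0.01,0,0,0.162,0.07,0,0,0.01,0,0,0.162,0.07,0,0,0.01,0,0,0.162,0.07,0,0,0.01,0,0,0.162,0.07,0,0,0.01,0,0,0.162,0.07,0,0,0.01,0,0,0.162,0.07,0,0,0,0,0,0,0.07,0,0,0,0,0,0,0.07]'
python3 - <<'E'
from h import *
s=observe();im=get_image("wrist")
M=R.from_rotvec(s["ee_rot"]).as_matrix();print(s["position"],M.round(3),s["joints"].round(2))
c=cam("wrist",s);u=proj(c,[.5125,.2517,.114]).round().astype(int);print(u)
for p in ([.5125,.2517,.114],[.511,.2727,.114],[.514,.2307,.114]):
    cv2.circle(im,tuple(int(t) for t in proj(c,p)),2,(255,0,0),-1)
x,y=u[0]-75,u[1]-60
cv2.imwrite("pics/w2.png",cv2.resize(np.clip(im[max(y,0):y+120,x:x+150,::-1].astype(float)*1.8,0,255),None,fx=4,fy=4))
E
```

```text
clock: 2.9
position: [0.5129, 0.2524, 0.198]
ee_rot: [-2.14, -2.3, -0.001]
force: [0.2, -0.5, 1.1]
width: 0.762
gripper_force: 0.0
[0.51292903 0.2523594  0.19804728] [[-0.072  0.997  0.   ]
 [ 0.997  0.072  0.   ]
 [ 0.     0.    -1.   ]] [-0.85  0.4   0.4   1.78 -0.18  1.   -0.3 ]
[315 211][ WARN:0@0.433] global loadsave.cpp:1063 imwrite_ Unsupported depth image for selected encoder is fallbacked to CV_8U.
```

View pics/w2.png

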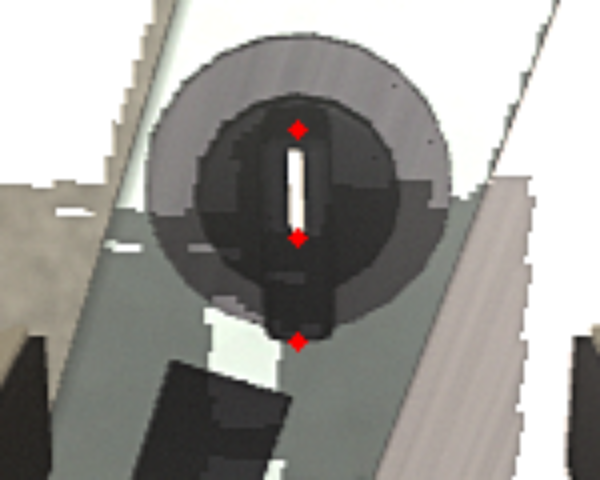

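The bar lies along the image's vertical and is centred between the fingers, so I'll descend and grip it.

```bash
python3 -m pendant '[0.001,0,0.025,0,0,0,0.07,0,0,0.025,0,0,0,0.07,0,0,0.025,0,0,0,0.07,0,0,0.012,0,0,0,0.07,0,0,0.011,0,0,0,0.07,0,0,0,0,0,0,0.07,0,0,0,0,0,0,0.0,0,0,0,0,0,0,0.0,0,0,0,0,0,0,0.0,0,0,0,0,0,0,0.0]' 15
python3 -m pendant '[0,0,0,0,0,0,0,0,0,0,0,0,0,0]'
```

```text
clock: 4.2
position: [0.5131, 0.2526, 0.0999]
ee_rot: [2.146, 2.295, 0.001]
force: [0.0, 0.1, 0.0]
width: 0.379
gripper_force: 0.0
clock: 4.45
position: [0.5114, 0.2527, 0.0995]
ee_rot: [-2.144, -2.293, 0.004]
force: [-14.0, -1.5, 10.7]
width: 0.157
gripper_force: 6.9
```

```bash
python3 -m pendant '[0,-0.0015,-0.0005,0,0,0,0,0,0,0,0,0,-0.15,0,0,0,0,0,0,-0.15,0,0,0,0,0,0,-0.15,0,0,0,0,0,0,-0.15,0,0,0,0,0,0,-0.15,0,0,0,0,0,0,-0.15,0,0,0,0,0,0,-0.15,0,0,0,0,0,0,-0.15,0,0,0,0,0,0,0,0]'
python3 -c "
from h import *
s=observe();M=R.from_rotvec(s['ee_rot']).as_matrix();print(np.degrees(np.arctan2(M[1,1],M[0,1])),s['ft_torque'])"
```

```text
clock: 5.7
position: [0.5086, 0.2508, 0.0995]
ee_rot: [-0.472, -3.101, 0.006]
force: [-10.5, -4.4, 6.7]
width: 0.152
gripper_force: 15.0
72.70189265515936 [-0.86114717  2.20142667 -0.00494507]
```

```bash
for i in 1 2; do python3 -m pendant '[0,0,0,0,0,-0.04,0,0,0,0,0,0,0,0]'
python3 -c "
from h import *
s=observe();M=R.from_rotvec(s['ee_rot']).as_matrix();print(np.degrees(np.arctan2(M[1,1],M[0,1])),s['ft_torque'])"; done
```

```text
clock: 5.95
position: [0.5086, 0.2507, 0.0995]
ee_rot: [-0.412, -3.109, 0.006]
force: [-10.9, -4.7, 6.7]
width: 0.154
gripper_force: 15.0
74.89980305916492 [-0.93941435  2.22832495  0.04159342]
clock: 6.2
position: [0.5086, 0.2506, 0.0995]
ee_rot: [-0.351, -3.116, 0.006]
force: [-10.3, -4.8, 7.1]
width: 0.152
gripper_force: 15.2
77.1532494306039 [-0.93026764  2.19065341 -0.34071741]
```

```bash
python3 -m pendant '[0,0,0,0,0,-0.04,0,0,0,0,0,0,0,0,0,0,0,0,0,0,0]'
python3 -c "
from h import *
s=observe();M=R.from_rotvec(s['ee_rot']).as_matrix();print(np.degrees(np.arctan2(M[1,1],M[0,1])),s['ft_torque'])"
```

```text
clock: 6.58
position: [0.5088, 0.2506, 0.0995]
ee_rot: [-0.29, -3.123, 0.006]
force: [-9.8, -4.7, 5.2]
width: 0.163
gripper_force: 15.5
79.39758190301897 [-0.95713138  2.03030694 -0.3612114 ]
```

```bash
python3 -m pendant '[0,0,0,0,0,0,0.06,0,0,0,0,0,0,0.06,0,0,0,0,0,0,0.06,0,0,-0.02,0,0,0,0.06,0,0,-0.04,0,0,0,0.06,0,0,-0.05,0,0,0,0.06,0,0,-0.05,0,0,0,0.06,0,0,0,0,0,0,0.06]'
python3 -m pendant '[-0.0152,-0.0475,0,0,0,0,0.06,-0.0152,-0.0475,0,0,0,0,0.06,-0.0152,-0.0475,0,0,0,0,0.06,-0.0152,-0.0475,0,0,0,0,0.06,-0.0152,-0.0475,0,0,0,0,0.06,-0.0152,-0.0475,0,0,0,0,0.06,-0.0152,-0.0475,0,0,0,0,0.06,-0.0152,-0.0475,0,0,0,0,0.06,-0.0152,-0.0475,0,0,0,0,0.06,-0.0152,-0.0475,0,0,0,0,0.06]'
python3 -m pendant '[0,0,0,0,0,0.138,0.06,0,0,0,0,0,0.138,0.06,0,0,0,0,0,0.138,0.06,0,0,0,0,0,0.138,0.06,0,0,0,0,0,0.138,0.06,0,0,0,0,0,0.138,0.06,0,0,0,0,0,0,0.06,0,0,0,0,0,0,0.06]'
python3 - <<'E'
from h import *
import pickle
s=observe();im=get_image("wrist");np.save("w3.npy",im);pickle.dump(s,open("s3.pkl","wb"))
M=R.from_rotvec(s["ee_rot"]).as_matrix();print(s["position"],np.degrees(np.arctan2(M[1,1],M[0,1])),s["joints"].round(2))
sc=get_image("scene")[150:270,340:460,::-1]
cv2.imwrite("pics/w3.png",im[:,:,::-1]); 
w=cv2.imread("pics/w3.png");w[280:400,0:160]=cv2.resize(sc,(160,120));w[160:400,400:640]=cv2.resize(sc,(240,240));cv2.imwrite("pics/w3b.png",w)
E
```

```text
clock: 7.58
position: [0.5137, 0.2536, 0.2646]
ee_rot: [0.288, 3.122, 0.008]
force: [-0.4, 0.8, -0.1]
width: 0.652
gripper_force: 0.0
clock: 8.82
position: [0.574, -0.2438, 0.2592]
ee_rot: [-0.288, -3.127, -0.0]
force: [0.7, 0.2, 0.1]
width: 0.654
gripper_force: 0.0
clock: 9.82
position: [0.574, -0.2423, 0.2597]
ee_rot: [-1.518, -2.75, 0.0]
force: [0.8, 0.3, -0.2]
width: 0.652
gripper_force: 0.0
[ 0.57401316 -0.2422805   0.25966858] 32.20085839272331 [ 0.04  0.43  0.4   1.57 -0.18  1.18  1.04]
```

View pics/w3b.png

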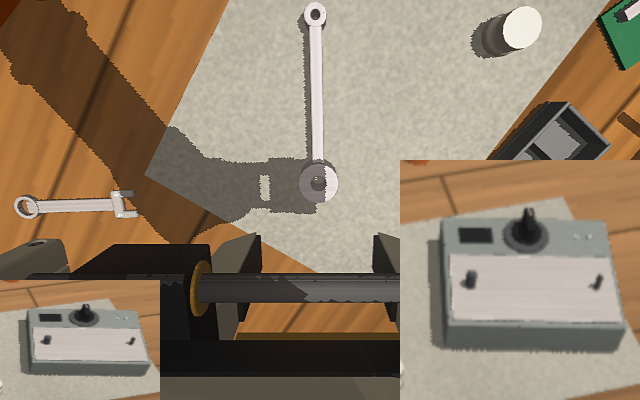

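Knob bar now lies along the preheater's x. Hub bore is at (319,183), eye bore at (316,14), and the arm is nearly vertical in the image.

```bash
python3 - <<'E'
from h import *
import pickle
s=pickle.load(open("s3.pkl","rb"));c=cam("wrist",s)
h=onz(c,319,183,.042)[:2];e=onz(c,316,14,.03)[:2];d=e-h;L=np.linalg.norm(d);d/=L
b=h+.052*d;a=np.degrees(np.arctan2(d[1],d[0]))
M=R.from_rotvec(s["ee_rot"]).as_matrix();t=M.T@(np.r_[b,.013]-s["position"])
ty=np.degrees(np.arctan2(M[1,1],M[0,1]))
print(h,e,L,a,"bal",b,"tool shift",t,"rz",np.radians(ty-(a-90)))
E
```

```text
[ 0.58346007 -0.24980954] [ 0.48500587 -0.09989201] 0.17935577391853438 123.29380096489122 bal [ 0.55491558 -0.20634447] tool shift [0.04049018 0.00313125 0.24668248] rz -0.01907544641954571
```

```bash
python3 -m pendant '[0.0405,0.003,0,0,0,-0.019,0.06,0,0,0.045,0,0,0,0.06,0,0,0.045,0,0,0,0.06,0,0,0.045,0,0,0,0.06,0,0,0.045,0,0,0,0.06,0,0,0.03,0,0,0,0.06,0,0,0.02,0,0,0,0.06,0,0,0.013,0,0,0,0.06,0,0,0,0,0,0,0.06]'
python3 -m pendant '[0,0,0,0,0,0,0,0,0,0,0,0,0,0,0,0,0,0,0,0,0,0,0,0,0,0,0,0,0,0,0,0,0,0,0,0,0,0,0,0,0,0]' 40
```

```text
clock: 11.05
position: [0.5548, -0.2064, 0.0167]
ee_rot: [-1.495, -2.762, 0.0]
force: [0.2, -0.2, -0.9]
width: 0.655
gripper_force: 0.0
clock: 11.8
position: [0.5544, -0.207, 0.0173]
ee_rot: [-1.497, -2.761, 0.001]
force: [-3.8, -0.9, 4.8]
width: 0.151
gripper_force: 40.0
```

```bash
python3 -m pendant '[0,0,-0.005,0,0,0,0,0,0,-0.015,0,0,0,0,0,0,-0.02,0,0,0,0,0,0,-0.025,0,0,0,0,0,0,-0.03,0,0,0,0,0,0,-0.03,0,0,0,0,0,0,-0.025,0,0,0,0,0,0,-0.014,0,0,0,0,0,0,0,0,0,0,0,0,0,0,0,0,0,0]' 50
python3 - <<'E'
from h import *
s=observe();M=R.from_rotvec(s["ee_rot"]).as_matrix()
print(s["position"],M.T@s["force"],M.T@s["ft_torque"])
im=get_image("side");cv2.imwrite("pics/side1.png",cv2.resize(im[150:330,200:440,::-1],(800,600),interpolation=cv2.INTER_CUBIC))
E
```

```text
clock: 13.05
position: [0.5546, -0.206, 0.1803]
ee_rot: [-1.495, -2.761, 0.0]
force: [0.0, -0.1, -6.0]
width: 0.146
gripper_force: 50.0
[ 0.55464037 -0.20601074  0.18026456] [-0.07377854 -0.03417094  6.02524822] [0.02201089 0.03701517 0.00137852]
```

View pics/side1.png

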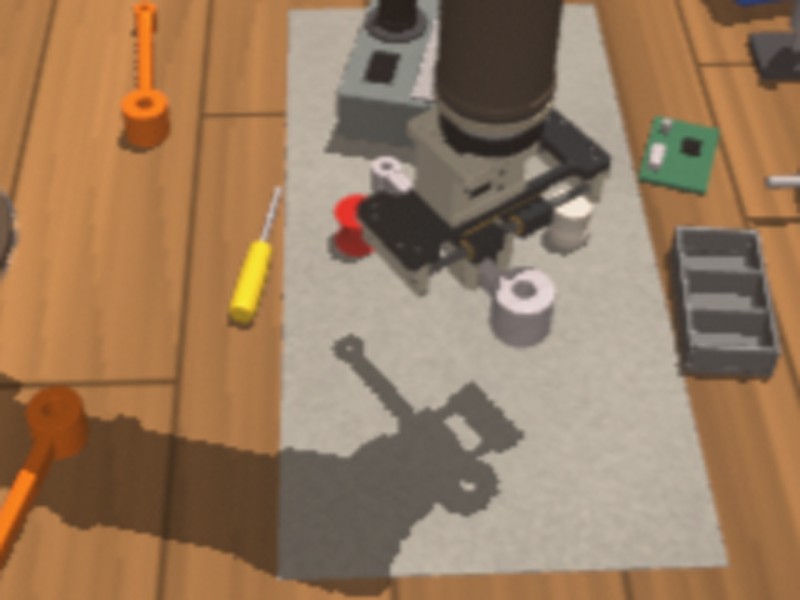

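Lever is held level over the bench, gripped at the balance point (6.0 N, small moment). Now carry it across and turn it.

```bash
python3 -m pendant '[0.012,0.01,0,0,0,0,0,0.025,0.0205,0,0,0,0,0,0.036,0.0295,0,0,0,0,0,0.036,0.0295,0,0,0,0,0,0.036,0.0295,0,0,0,0,0,0.036,0.0295,0,0,0,0,0,0.036,0.0295,0,0,0,0,0,0.036,0.0295,0,0,0,0,0,0.036,0.0295,0,0,0,0,0,0.0195,0.0157,0,0,0,0,0]'
python3 -m pendant '[0,0,0,0,0,0.05,0,0,0,0,0,0,0.1,0,0,0,0,0,0,0.14,0,0,0,0,0,0,0.14,0,0,0,0,0,0,0.14,0,0,0,0,0,0,0.14,0,0,0,0,0,0,0.09,0,0,0,0,0,0,0.038,0,0,0,0,0,0,0,0,0,0,0,0,0,0,0]'
python3 - <<'E'
from h import *
s=observe();M=R.from_rotvec(s["ee_rot"]).as_matrix()
print(s["position"],np.degrees(np.arctan2(M[1,1],M[0,1])),M[2].round(4),M.T@s["force"],M.T@s["ft_torque"])
a=get_image("scene");b=get_image("side")
y=lambda d:np.array([np.cos(d),np.sin(d)])
h=np.array([.5834,.1401]);e=np.array([.6292,.3142])
for n,im,(X,Y) in (("scene",a,(340,110)),("side",b,(270,70))):
    c=cam(n)
    for p,z in ((h,.206),(e,.194)): # expected top-centre of hub/eye
        u=proj(c,[*p,z]);print(n,u); cv2.circle(im,tuple(int(round(t)) for t in u),1,(255,0,0),-1)
    cv2.imwrite(f"pics/{n}z.png",cv2.resize(im[Y:Y+120,X:X+120,::-1],(400,400),interpolation=cv2.INTER_CUBIC))
cv2.imwrite("pics/fin.png",np.hstack([cv2.imread("pics/scenez.png"),cv2.imread("pics/sidez.png")]))
E
```

```text
clock: 14.35
position: [0.5971, 0.1948, 0.1803]
ee_rot: [-1.489, -2.764, -0.001]
force: [0.0, -1.0, -5.6]
width: 0.148
gripper_force: 50.0
clock: 15.6
position: [0.5983, 0.1901, 0.1812]
ee_rot: [-2.489, -1.916, 0.0]
force: [0.2, -0.1, -5.3]
width: 0.149
gripper_force: 50.0
[0.59825539 0.19005412 0.18119939] -14.82865437244196 [ 0.e+00 -1.e-04 -1.e+00] [-0.02419709  0.21230166  5.28764733] [ 0.04032298 -0.05069012 -0.01533964]
scene [380.34743529 181.76090088]
scene [448.13005938 186.39127578]
side [343.6806155  143.80651826]
side [352.18463647 116.93513415]
```

View pics/fin.png

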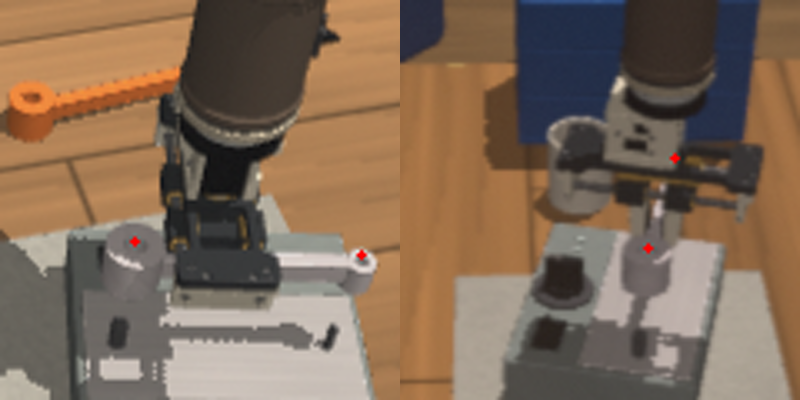

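The red marks (hub and eye tops expected over the posts) sit on the actual hub and eye centres in both views. The knob bar points forward at its stop.

```bash
python3 -m pendant '[0,0,0,0,0,0,0,0,0,0,0,0,0,0,0,0,0,0,0,0,0,0,0,0,0,0,0,0]'; python3 -c "
from cell import *
print(sign_off())"
```

```text
clock: 16.2
position: [0.5983, 0.19, 0.1812]
ee_rot: [2.491, 1.915, 0.0]
force: [-0.3, 0.7, -6.6]
width: 0.145
gripper_force: 50.0
the job is handed in; nothing more can be done
None
```

The job is handed in at about 16 s, though `sign_off` returned no verdict: the knob is at its anticlockwise stop, and the lever is held level and still by its balance point, hub over the thick post, eye over the thin one, underside about 6 cm above the post tops.

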